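Nest the graded small-parts trays on the rotary stand

TASK

Turn the rotary stand by pushing the pegs on its rim until the orange label of the big grey tray is at the yellow pointer. Then set the blue tray into the grey one, its orange label at the same end, and press it past the spring clips until it is fully down, without forcing it; after that lower the white tray all the way into the blue one, label at the same end too. Leave the stand facing the pointer, and leave the tape measure, collet and hex key alone.

Things in the scene. Friction and masses are not known exactly. Their poses are not given: they have to be found in the camera images.
- stand: round dark foot of the rotary stand, 236 mm across and 12 mm high, fixed on the bench; origin at the centre of its underside, on the turning axis; its -x axis points to the yellow pointer that sticks out of the foot (tip about 138 mm from the axis). On it turns an aluminium disc with the big grey tray screwed to its middle.
- disc (a point): centre of the disc's top face, 26 mm above the bench; turns with it, axes as nest. Disc 230 mm across, with six upright black pegs (12 mm thick, 32 mm tall, tops 58 mm above the bench) on a circle of 102 mm radius, at 30, 90, 150, 210, 270 and 330 degrees counter-clockwise from this x axis.
- turntable (a joint): angle of the disc, positive counter-clockwise seen from above; 0 when the grey tray's orange label is at the yellow pointer. It turns stiffly (0.25 N m) and stays where it is left; it stops at -3.1 and 3.1.
- nest (a point): centre of the inner floor of the big grey tray, 31 mm above the bench; turns with the disc; -x axis towards the end with the orange label. Tray 121 x 83 x 55 mm outside, 111 x 73 mm and 50 mm deep inside (walls and floor 5 mm), long side along x, rim 81 mm above the bench.
- clips (a point): point 22 mm above nest, level with the underside of a tray that rests on the spring clips: four round steel clips bulging 6.5 mm inward from the grey tray's long walls, 32 mm either side of the middle. A press of about 7 to 22 N straight down in the tray's middle forces them aside, and it then goes right down to the floor and stays.
- nest_label (a point): middle of the orange label on the short end (-x end) of the big grey tray, 61 mm from its centre; on every tray the label also covers the top of the rim at that end.
- medium_center (a point): centre, half-way up, of the loose blue tray: 106 x 68 x 50 mm outside, walls and floor 4 mm, open top, about 0.15 kg; long side along x, orange label on its -x short end. Rim 25 mm above this point. Fully down, its rim is flush with the grey rim and this point 25 mm above nest; on the clips it stands 22 mm proud, so hold it across the 68 mm, no more than 20 mm below its rim.
- small_center (a point): centre, half-way up, of the loose white tray: 93 x 55 x 36 mm outside, with a carrying rib standing along its middle (60 mm along x, 10 mm thick across y, topped by a black 12 mm round bar whose top is 36 mm above this point and 72 mm above the underside), about 0.12 kg; orange label on its -x short end. Fully down in the nested blue tray this point is 40 mm above nest.
- tape_measure: bystander: grey and black tape measure, 36 x 83 x 66 mm; origin at the centre of its underside.
- collet: bystander: small steel collet standing on end, 26 mm across and 34 mm tall; origin at the centre of its underside.
- hex_key: bystander: black hex key lying flat, 34 x 107 x 8 mm; origin at the centre of its underside.

How it is judged:
By the outcome, as a careful person would: the job done as asked, in the order asked, and still so for the second after the job is handed in, with the robot touching nothing.
It also fails if it takes over 72 s, if anything falls off the work surface, if the arm or the gripper's body presses on something with over 40 N, if the wrist force passes 120 N, or if a joint passes its speed limit or range.

ROBOT

A 6-joint arm with a two-finger parallel gripper is mounted at the origin on a cart in front of the work surface, level with it; the furniture and walls round the work are solid. World frame = base frame: x ahead of the robot, y to its left, z up, the work surface at z = 0. Lengths are in mm, angles in degrees, forces in N, time in s.
With the tool pointing down it reaches from about 300 to 850 mm from the base axis. Payload 4.2 kg.
Tool frame: the origin (TCP) lies at the very end of the fingers, on their centre line; the grasp point (between the pads) lies 19 mm behind it; z points along the fingers, y is the line along which they close (so a half turn about z gives the same grasp; the last joint's range is limited). The gripper opens to 91 mm and grips with 3 to 60 N. Pads are 32 mm wide; open, the fingers measure 118 mm over their backs; the gripper's body (76 mm by 178 mm) begins 60 mm behind the grasp point.
Start: joints at [-67.437, 18.312, 89.639, -0, 72.044, -1.146], TCP at [231.207, -526.485, 213.976] pointing down, gripper open.
Joint ranges: [-177.97, 177.97], [-48.28, 115.42], [12.27, 149.76], [-77.06, 257.06], [2.81, 150.46], [-146.56, 146.56]. Speed limits (degrees/s): [147.25, 147.25, 180, 180, 180, 180].

INTERFACE

Orientations are given as [roll, pitch, yaw] about the fixed x, y, z axes, in that order (R = Rz(yaw) Ry(pitch) Rx(roll)).
In Python, from workcell import * gives the robot as it stands.
- The arm moves only by the tool move_arm, never from a script. Its argument "motion" is a list of rows, each a list of 3 entries, a list of its own where there are three numbers: the finger opening in mm, from 0 to 91.2, then the shift along the world's x, y, z in units of 25 mm (1.0 is 25 mm), then the turn, a rotation vector about the world's x, y, z in units of 4 degrees (1.0 is 4 degrees). In form: [[grip, [x, y, z], [ax, ay, az]], ...]. A call has 1 to 20 rows; each row shifts and turns the commanded pose from where the row before left it; what a row does not reach is not made up. A row lasts 1/12 s, in which the tool goes at most 41.7 mm and 7.16 degrees, less where a joint would pass 70% of its speed; a pose out of reach is approached as far as the arm can. A call with a number of a shift or a turn outside -1 to 1 is refused whole. A call with a gripper value outside its range is refused whole. The fingers move at their own pace and stop on an object; "grip_force" is the grip in N (left out, the last holds). Time passes only in rows, so rows that do not move let the fingers close. It gives the time, the measured TCP pose, the force, the opening and the grip force at its end, in the units of the state.
- state(): the state, without advancing time (a new reading comes with each control period).
- grab_frame(name): name is "scene" or "top" or "wrist"; returns the picture (420x560x3 uint8, blue, green, red); there is no depth.
- camera_info(name): a dict with "fx", "fy", "cx", "cy" (pixels), "rvec" (rotation vector, rad) and "tvec" (3), from world to camera coordinates, as OpenCV has them. Camera axes: x right, y down, z forward; pixel columns grow to the right and rows downward; lengths in mm; the calibration is good to about 2 mm. A picture is of the moment at which its call begins: read the wrist's pose just before it. camera_info takes no time and is no camera call; for the wrist camera it gives the pose at the moment of the call.
- job_done(): hands the job in; it is judged then, once.
The state is a dict: "time_s": time; "qpos": joint angles; "qvel": joint speeds; "effort": joint torques, N m; "ee_pos": TCP position; "ee_rot": TCP orientation; "force": force on the tool from outside, world axes, zero at the start; "torque": the same for the moment, N m; "gripper_width": finger opening in mm; "gripper_force": force on a finger pad.
Only numpy, scipy, OpenCV 4.12 (cv2) and the standard library are available. Lean on these libraries where they do the work, as an engineer would, in place of code of your own. Each camera call takes 0.05 s, during which the arm holds its last target. There are 200 camera calls.

## Working session

There is one attempt and no reset: what is moved stays moved. The work goes in short steps, Python scripts to look and compute and a tool call to move; the robot and the scene stay as the last step left them, time stands still between calls to the robot, and variables do not carry over. Pictures are saved under pics/ and viewed, at most 10 in all, crops included, and the job is handed in when it is done.

Besides the shell and the picture viewer there is one more tool, called as name(argument=value, ...) on one line, values as JSON. move_arm: Moves the arm, as the interface text tells. Shifts and turns lie within -1 to 1; 1 stands for 25 mm of shift or 4 degrees of turn. Its arguments: {"type":"object","properties":{"motion":{"type":"array","items":{"type":"array"}},"grip_force":{"type":"number"}},"required":["motion"]}

```bash
mkdir -p pics; ls; cat > h.py <<'E'
from workcell import *
import numpy as np, cv2
def cam(n):
    c=camera_info(n);K=np.array([[c['fx'],0,c['cx']],[0,c['fy'],c['cy']],[0,0,1.]])
    R=cv2.Rodrigues(np.array(c['rvec'],float))[0];return K,R,np.array(c['tvec'],float).ravel()
def ray(n,uv,z,c=None):
    K,R,t=c or cam(n);uv=np.atleast_2d(np.array(uv,float))
    d=np.c_[uv,np.ones(len(uv))]@np.linalg.inv(K).T@R;o=-R.T@t
    return o+d*((z-o[2])/d[:,2])[:,None]
def proj(n,P,c=None):
    K,R,t=c or cam(n);q=(np.atleast_2d(P)@R.T+t)@K.T;return q[:,:2]/q[:,2:]
E
python3 - <<'E'
from h import *
for n in("top","scene"):
    cv2.imwrite(f'pics/{n}0.png',grab_frame(n)); K,R,t=cam(n);print(n,K[0,0],-R.T@t,R[2])
print(state())
E
```

```text
pics
top 428.9349684517386 [ 468.45413817 -100.29813042  972.93364136] [ 0.11847868 -0.0132244  -0.99286853]
scene 467.9050791096216 [-20.61499894 341.21688852 514.76810862] [ 0.68677742 -0.5040994  -0.52366074]
{'time_s': 0.1, 'qpos': array([-6.74369167e+01,  1.83470065e+01,  8.96969175e+01, -1.71214751e-03,
        7.20446412e+01, -1.14730825e+00]), 'qvel': array([ 0.16168827, -0.01678356, -0.14348615,  0.05233157, -0.00620876,
        0.03502838]), 'effort': array([ 7.37928513e-04, -4.13332450e+01, -2.32510114e+01,  7.29894801e-02,
        4.22338152e-02, -5.67169241e-05]), 'ee_pos': array([ 231.0272076 , -526.07028783,  213.23102893]), 'ee_rot': array([-1.79911420e+02, -1.45721402e-04,  2.37109205e+01]), 'force': array([-0.70152666, -0.32849582,  0.68043474]), 'torque': array([-0.05647025,  0.05008969,  0.00323244]), 'gripper_force': 0.0, 'gripper_width': 91.25889265315774}
```

View pics/top0.png

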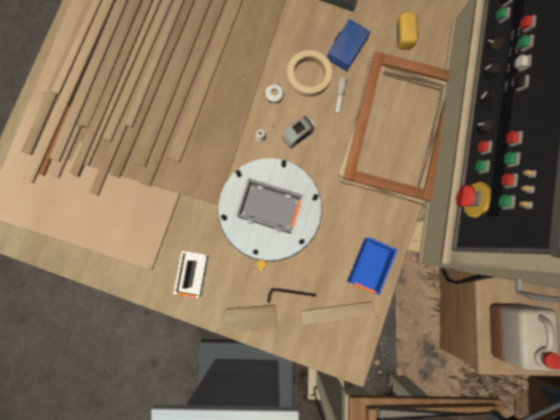

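View pics/scene0.png

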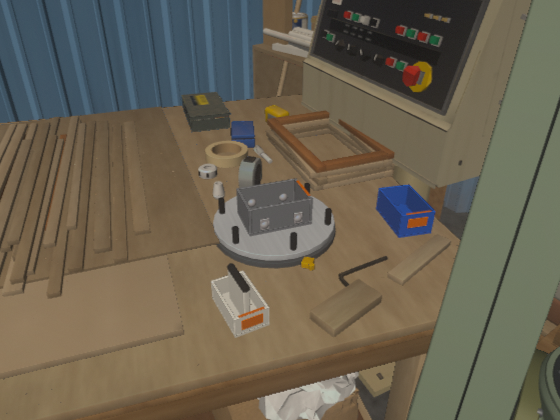

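The top view shows the disc centred near (270,208), the yellow pointer at (262,266) and the grey tray's label at the right (297,212). The blue tray is at (372,266) and the white tray at (191,273), both with labels at the lower end. The hex key lies at (290,293), close below the pointer. The scene view agrees.

```bash
python3 - <<'E'
from h import *
im=cv2.imread('pics/top0.png');hsv=cv2.cvtColor(im,cv2.COLOR_BGR2HSV);c=cam('top')
def sub(m,x0,x1,y0,y1):
    o=np.zeros_like(m);o[y0:y1,x0:x1]=m[y0:y1,x0:x1];return o
def big(m):
    cs=cv2.findContours(m,cv2.RETR_EXTERNAL,cv2.CHAIN_APPROX_NONE)[0];return max(cs,key=cv2.contourArea)
def rect(m,z,name):
    k=big(m)[:,0,:].astype(float);P=ray('top',k,z,c)[:,:2].astype(np.float32)
    r=cv2.minAreaRect(P);print(name,'ctr',np.round(r[0],1),'size',np.round(r[1],1),'ang',round(r[2],1),np.round(cv2.boxPoints(r),0).tolist());return r
def cen(m,z,name):
    M=cv2.moments(m,True);p=(M['m10']/M['m00'],M['m01']/M['m00']);print(name,np.round(p,1),M['m00'],np.round(ray('top',p,z,c)[0],1))
org=cv2.inRange(hsv,(3,150,120),(14,255,255))
blue=cv2.inRange(hsv,(108,150,60),(125,255,255));white=cv2.inRange(hsv,(0,0,185),(180,60,255))
bl=sub(blue|org|cv2.inRange(hsv,(125,60,60),(180,255,255)),340,405,230,300)
rect(bl,50,'blue');cen(sub(org,340,405,230,305),50,'bluelab')
rect(sub(white|org,165,215,240,305),36,'white');cen(sub(org,165,215,240,305),36,'whitelab')
bk=cv2.inRange(hsv,(0,0,0),(180,255,60))
rect(sub(bk,170,212,250,295),70,'bar')
cen(sub(org,285,310,190,240),81,'nestlab')
cen(sub(cv2.inRange(hsv,(18,150,120),(32,255,255)),250,280,255,280),8,'pointer')
# disc
d=sub(cv2.inRange(hsv,(0,0,110),(180,45,255)),210,330,150,262)
k=big(d)[:,0,:].astype(float);P=ray('top',k,26,c)[:,:2].astype(np.float32)
print('disc',cv2.minEnclosingCircle(P),cv2.fitEllipse(P))
# pegs
for q in cv2.findContours(sub(cv2.inRange(hsv,(0,0,0),(180,255,70)),212,328,152,260),cv2.RETR_EXTERNAL,cv2.CHAIN_APPROX_NONE)[0]:
    if cv2.contourArea(q)>8:
        m=q[:,0].mean(0);print('peg?',m.round(1),cv2.contourArea(q),ray('top',m,48,c)[0].round(1))
for n,u,z in(('tape',(298,131),60),('collet',(261,134),34),('hexA',(316,295),4),('hexB',(269,292),4),('hexC',(269,300),4)):print(n,ray('top',u,z,c)[0].round(0))
E
```

```text
blue ctr [ 464.1 -306.8] size [ 69.7 104.6] ang 67.7 [[402.0, -319.0], [499.0, -359.0], [526.0, -294.0], [429.0, -255.0]]
bluelab [364.6 288.4] 32.0 [ 415.6 -291.3   50. ]
white ctr [439.4  84. ] size [56.1 93.9] ang 81.8 [[389.0, 63.0], [482.0, 50.0], [490.0, 105.0], [397.0, 119.0]]
whitelab [185.7 294.4] 29.0 [394.6  90.1  36. ]
bar ctr [438.3  81. ] size [ 8.2 52.5] ang 81.2 [[412.0, 81.0], [464.0, 73.0], [465.0, 81.0], [413.0, 89.0]]
nestlab [295.2 214.1] 37.0 [ 567.9 -139.6   81. ]
pointer [261.1 264.5] 66.0 [461.2 -68.8   8. ]
disc ((585.4964599609375, -84.5003433227539), 115.42835998535156) ((584.5435791015625, -84.9224853515625), (225.92982482910156, 228.6716766357422), 17.756017684936523)
tape [ 754. -144.   60.]
collet [753. -62.  34.]
hexA [ 396. -192.    4.]
hexB [401. -88.   4.]
hexC [383. -88.   4.]
```

move_arm(motion=[[0,[0.8,0.94,0],[0,0,0.6]],[0,[0.8,0.94,0],[0,0,0.6]],[0,[0.8,0.94,0],[0,0,0.6]],[0,[0.8,0.94,0],[0,0,0.6]],[0,[0.8,0.94,0],[0,0,0.6]],[0,[0.8,0.94,0],[0,0,0.6]],[0,[0.8,0.94,0],[0,0,0.6]],[0,[0.8,0.94,0],[0,0,0.6]],[0,[0.8,0.94,0],[0,0,0.6]],[0,[0.8,0.94,0],[0,0,0.6]],[0,[0.8,0.94,0],[0,0,0.6]],[0,[0.8,0.94,0],[0,0,0.6]],[0,[0.8,0.94,0],[0,0,0.6]],[0,[0.8,0.94,0],[0,0,0.6]],[0,[0.8,0.94,0],[0,0,0.6]],[0,[0,0,-0.8],[0,0,0]],[0,[0,0,-0.8],[0,0,0]],[0,[0,0,-0.8],[0,0,0]],[0,[0,0,0],[0,0,0]],[0,[0,0,0],[0,0,0]]])

```text
time_s: 1.77
ee_pos: [530.5, -173.7, 153.1]
ee_rot: [-179.8, 0.0, 59.7]
force: [0.5, -0.1, 0.3]
gripper_width: 0.1
gripper_force: 0.0
```

move_arm(motion=[[0,[0.1,0,-0.78],[0,0,0]],[0,[0,0,-0.78],[0,0,0]],[0,[0,0,-0.78],[0,0,0]],[0,[0,0,-0.78],[0,0,0]],[0,[0,0,-0.78],[0,0,0]],[0,[0,0,-0.78],[0,0,0]],[0,[0,0,0],[0,0,0]]])

```text
time_s: 2.35
ee_pos: [532.2, -173.7, 35.1]
ee_rot: [-179.7, 0.1, 59.7]
force: [-0.6, 0.8, -0.5]
gripper_width: 0.4
gripper_force: 0.0
```

```bash
python3 - <<'E'
import numpy as np
c=np.array([585,-84.7]);f=np.radians(240-4*np.arange(21))
P=c+102*np.c_[np.cos(f),np.sin(f)];print((np.diff(P,axis=0)/25).round(2).tolist(),P[0],P[-1])
E
```

```text
[[-0.24, 0.15], [-0.23, 0.17], [-0.22, 0.18], [-0.2, 0.2], [-0.19, 0.21], [-0.18, 0.22], [-0.16, 0.24], [-0.14, 0.25], [-0.12, 0.26], [-0.11, 0.26], [-0.09, 0.27], [-0.07, 0.28], [-0.05, 0.28], [-0.03, 0.28], [-0.01, 0.28], [0.01, 0.28], [0.03, 0.28], [0.05, 0.28], [0.07, 0.28], [0.09, 0.27]] [ 534.         -173.03459119] [489.15135268 -49.81394538]
```

move_arm(motion=[[0,[-0.2,0.16,0],[0,0,-1]],[0,[-0.2,0.17,0],[0,0,-1]],[0,[-0.22,0.18,0],[0,0,-1]],[0,[-0.2,0.2,0],[0,0,-1]],[0,[-0.19,0.21,0],[0,0,-1]],[0,[-0.18,0.22,0],[0,0,-1]],[0,[-0.16,0.24,0],[0,0,-1]],[0,[-0.14,0.25,0],[0,0,-1]],[0,[-0.12,0.26,0],[0,0,-1]],[0,[-0.11,0.26,0],[0,0,-1]],[0,[-0.09,0.27,0],[0,0,-1]],[0,[-0.07,0.28,0],[0,0,-1]],[0,[-0.05,0.28,0],[0,0,-1]],[0,[-0.03,0.28,0],[0,0,-1]],[0,[-0.01,0.28,0],[0,0,-1]],[0,[0.01,0.28,0],[0,0,-1]],[0,[0.03,0.28,0],[0,0,-1]],[0,[0.05,0.28,0],[0,0,-1]],[0,[0.07,0.28,0],[0,0,-1]],[0,[0,0,0],[0,0,0]]])

```text
time_s: 4.02
ee_pos: [490.3, -57.2, 39.1]
ee_rot: [-180.0, -0.2, -16.3]
force: [-0.2, 0.1, 0.6]
gripper_width: 0.2
gripper_force: 0.0
```

```bash
python3 - <<'E'
from h import *
a=grab_frame('top');b=grab_frame('scene')
cv2.imwrite('pics/top1f.png',a);cv2.imwrite('pics/s1f.png',b)
o=np.hstack([cv2.resize(a[140:300,170:370],None,fx=2,fy=2),cv2.resize(b[150:310,180:380],None,fx=2,fy=2)])
cv2.imwrite('pics/c1.png',o);print(state()['force'])
E
```

```text
[ 0.27355562 -0.37414189 -0.67367478]
```

View pics/c1.png

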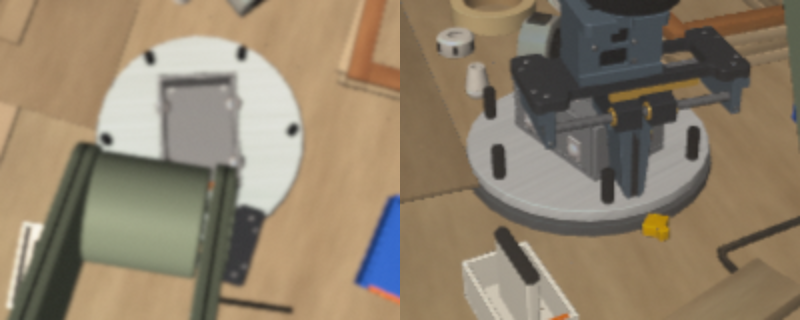

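The disc has turned: the grey tray's label end now sits nearly at the pointer, and the arm hides it from above. Four pegs are still visible, near full-image (245,168), (291,166), (316,204) and (222,209), so I'll get the angle from those.

```bash
cat > pegs.py <<'E'
from h import *
def pegs(im,base,g=(245,168)):
    c=cam('top');v=im.max(2);m=((v<95)*255).astype(np.uint8);C=np.array([585,-84.7])
    for q in cv2.findContours(m,cv2.RETR_EXTERNAL,cv2.CHAIN_APPROX_NONE)[0]:
        a=cv2.contourArea(q)
        if 8<a<80:
            b=q[:,0].mean(0);p=ray('top',b,43,c)[0,:2]-C;r=np.hypot(*p)
            if 90<r<114:
                th=np.degrees(np.arctan2(p[1],p[0]));print(b.round(1),a,'r',r.round(1),'ang',th.round(1),'turn', ((th-base-30+30)%60-30).round(1))
if __name__=='__main__':
    for f in('top0','top1f'):pegs(cv2.imread(f'pics/{f}.png'),-7.3);print()
E
python3 pegs.py
```

```text
[223.9 217. ] 10.0 r 101.0 ang 103.0 turn 20.3
[314.9 197. ] 10.0 r 102.6 ang -75.4 turn 21.9
[238.2 172.9] 12.5 r 103.5 ang 43.0 turn 20.3
[283.5 163.3] 12.5 r 103.8 ang -16.2 turn 21.1

[222.8 209.3] 9.5 r 101.5 ang 93.3 turn 10.6
[244.4 168.1] 11.0 r 103.9 ang 33.4 turn 10.7
[290.5 166.1] 10.0 r 103.7 ang -25.4 turn 11.9
```

move_arm(motion=[[0,[0.07,0.22,0],[0,0,-0.83]],[0,[0.07,0.22,0],[0,0,-0.83]],[0,[0.07,0.22,0],[0,0,-0.83]],[0,[0,0,0],[0,0,0]],[0,[-0.15,-0.3,0],[0,0,0]],[0,[0,0,1],[0,0,0]],[0,[0,0,1],[0,0,0]],[0,[0,0,1],[0,0,0]],[0,[0,0,1],[0,0,0]],[0,[0,0,1],[0,0,1]],[91,[-0.1,-0.94,0],[0,0,0]],[91,[-0.1,-0.94,0],[0,0,0]],[91,[-0.1,-0.94,0],[0,0,0]],[91,[-0.1,-0.94,0],[0,0,0]],[91,[-0.1,-0.94,0],[0,0,0]],[91,[-0.1,-0.94,0],[0,0,0]],[91,[-0.1,-0.94,0],[0,0,0]],[91,[-0.1,-0.94,0],[0,0,0]],[91,[-0.1,-0.94,0],[0,0,0]],[91,[-0.1,-0.94,0],[0,0,0]]])

```text
time_s: 5.78
ee_pos: [463.7, -285.2, 162.0]
ee_rot: [-180.0, 0.0, -22.2]
force: [0.2, -0.6, 0.1]
gripper_width: 64.6
gripper_force: 0.0
```

```bash
python3 - <<'E'
from h import *;from pegs import pegs
a=grab_frame('top');cv2.imwrite('pics/top2f.png',a);pegs(a,-7.3)
w=grab_frame('wrist');cv2.imwrite('pics/w2.png',w)
cv2.imwrite('pics/c2.png',np.hstack([cv2.resize(a[150:290,200:340],(520,520),interpolation=cv2.INTER_CUBIC),cv2.resize(w,(280,210)).repeat(1,0) if 0 else np.vstack([cv2.resize(w,(280,210)),np.zeros((310,280,3),np.uint8)])]))
s=state();print(s['ee_pos'],s['ee_rot'],s['gripper_width'],s['qpos'])
E
```

```text
[315.8 212. ] 9.0 r 101.9 ang -94.1 turn 3.2
[223.1 201.9] 9.0 r 101.9 ang 84.1 turn 1.4
[297.  169.5] 9.0 r 104.6 ang -34.3 turn 3.0
[250.9 164.7] 9.5 r 104.1 ang 24.4 turn 1.7
[ 463.8455894  -286.93670725  161.92744161] [ 1.79935318e+02 -2.01261283e-02 -2.23621671e+01] 72.07882033440032 [-3.29123719e+01  1.78753405e+01  9.82022202e+01 -6.67106145e-02
  6.38908258e+01  7.94791482e+01]
```

View pics/c2.png

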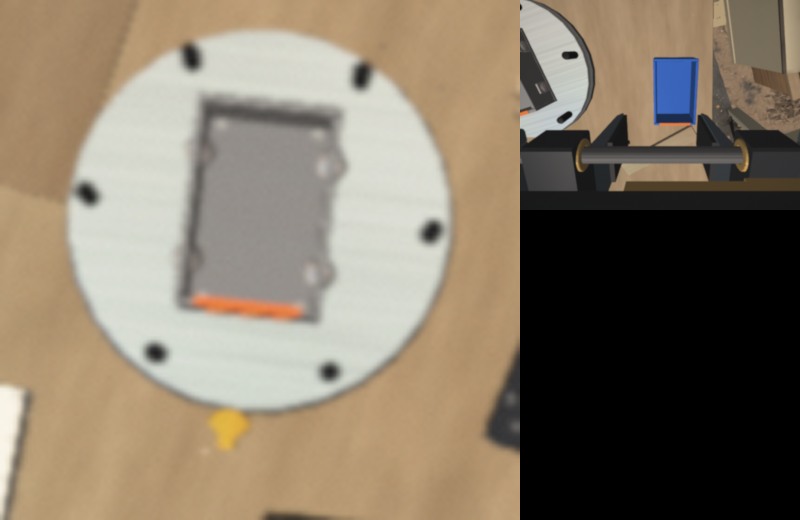

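The disc is nearly there: all six pegs are visible, and the label edge at the bottom of the tray is a little short of the pointer at about (261,265). The wrist view shows the blue tray with its label end towards the gripper. I'll fit all six pegs and the tray outline to get the remaining angle.

```bash
cat > ang.py <<'E'
from h import *
from scipy.optimize import least_squares
def ang(a,g0=2.3):
    c=cam('top');v=a.max(2).astype(float);P=[]
    C=np.array([585.5,-84.7])
    for k in range(6):
        t=np.radians(-7.3+g0+30+60*k);u=proj('top',[*(C+102*np.array([np.cos(t),np.sin(t)])),43],c)[0]
        x,y=np.round(u).astype(int);w=np.clip(130-v[y-7:y+8,x-7:x+8],0,None);yy,xx=np.mgrid[y-7:y+8,x-7:x+8]
        P.append(ray('top',((w*xx).sum()/w.sum(),(w*yy).sum()/w.sum()),43,c)[0,:2])
    P=np.array(P);k=np.arange(6)
    f=lambda p:(P-np.c_[p[0]+p[3]*np.cos(p[2]+np.pi/6+k*np.pi/3),p[1]+p[3]*np.sin(p[2]+np.pi/6+k*np.pi/3)]).ravel()
    r=least_squares(f,[*C,np.radians(-7.3+g0),102]);print('pegs c',r.x[:2].round(1),'yaw',np.degrees(r.x[2]).round(2),'R',r.x[3].round(1),'res',np.abs(r.fun).max().round(2))
    hsv=cv2.cvtColor(a,cv2.COLOR_BGR2HSV)
    m=cv2.inRange(hsv,(18,140,110),(32,255,255));m[:255]=0;m[285:]=0;m[:,:245]=0;m[:,285:]=0
    M=cv2.moments(m,True);p=ray('top',(M['m10']/M['m00'],M['m01']/M['m00']),12,c)[0,:2]-r.x[:2];print('pointer dist',np.hypot(*p).round(1),'yaw',np.degrees(np.arctan2(-p[1],-p[0])).round(2))
    # tray outline at z 81 : dark vs light disc
    m=((v<165)*255).astype(np.uint8)|cv2.inRange(hsv,(3,150,120),(14,255,255));mm=np.zeros_like(m);mm[168:240,243:295]=m[168:240,243:295]
    q=max(cv2.findContours(mm,cv2.RETR_EXTERNAL,cv2.CHAIN_APPROX_NONE)[0],key=cv2.contourArea)[:,0].astype(float)
    R=cv2.minAreaRect(ray('top',q,81,c)[:,:2].astype(np.float32));print('tray',R)
    m=cv2.inRange(hsv,(3,130,110),(14,255,255));m[:220]=0;m[245:]=0;m[:,:240]=0;m[:,300:]=0
    M=cv2.moments(m,True);p=ray('top',(M['m10']/M['m00'],M['m01']/M['m00']),81,c)[0,:2];print('label',p.round(1),'yaw',np.degrees(np.arctan2(r.x[1]-p[1],r.x[0]-p[0])).round(2))
if __name__=='__main__':ang(cv2.imread('pics/top2f.png'))
E
python3 ang.py
```

```text
pegs c [587.  -84.8] yaw -5.06 R 102.0 res 0.2
pointer dist 126.6 yaw -7.31
tray ((584.4209594726562, -87.13196563720703), (86.15672302246094, 122.49382019042969), 85.31886291503906)
label [528.3 -80.1] yaw -4.64
```

move_arm(motion=[[0,[0.11,0.95,0],[0,0,-0.78]],[0,[0.11,0.95,0],[0,0,-0.78]],[0,[0.11,0.95,0],[0,0,0]],[0,[0.11,0.95,0],[0,0,0]],[0,[0.11,0.95,0],[0,0,0]],[0,[0.11,0.95,0],[0,0,0]],[0,[0.11,0.95,0],[0,0,0]],[0,[0.11,0.95,0],[0,0,0]],[0,[0.11,0.95,0],[0,0,0]],[0,[0.11,0.95,0],[0,0,0]],[0,[0,0,0],[0,0,0]],[0,[0,0,-1],[0,0,0]],[0,[0,0,-1],[0,0,0]],[0,[0,0,-1],[0,0,0]],[0,[0,0,-1],[0,0,0]],[0,[0,0,-1],[0,0,0]],[0,[0,0,0],[0,0,0]]])

```text
time_s: 7.3
ee_pos: [488.3, -46.1, 33.2]
ee_rot: [179.8, 0.5, -28.4]
force: [0.0, 0.1, 0.0]
gripper_width: 0.5
gripper_force: 0.0
```

move_arm(motion=[[0,[0.12,0.12,0.1],[0,0,0]],[0,[0.12,0.12,0],[0,0,0]],[0,[0.12,0.12,0],[0,0,0]],[0,[0,0,0],[0,0,0]]])

```text
time_s: 7.63
ee_pos: [502.8, -36.7, 40.9]
ee_rot: [-179.9, -0.1, -28.4]
force: [-0.9, -0.9, 0.5]
gripper_width: 0.2
gripper_force: 0.5
```

move_arm(motion=[[0,[-0.15,-0.3,0],[0,0,0]],[0,[0,0,1],[0,0,0]],[0,[0,0,1],[0,0,0]],[0,[0,0,1],[0,0,0]],[0,[0,0,1],[0,0,0]],[0,[0,0,1],[0,0,0.8]],[91,[-0.1,-0.95,0],[0,0,0.8]],[91,[-0.1,-0.95,0],[0,0,0]],[91,[-0.1,-0.95,0],[0,0,0]],[91,[-0.1,-0.95,0],[0,0,0]],[91,[-0.1,-0.95,0],[0,0,0]],[91,[-0.1,-0.95,0],[0,0,0]],[91,[-0.1,-0.95,0],[0,0,0]],[91,[-0.1,-0.95,0],[0,0,0]],[91,[-0.1,-0.95,0],[0,0,0]],[91,[-0.1,-0.95,0],[0,0,0]],[91,[-0.1,-0.95,0],[0,0,0]],[91,[0,0,0],[0,0,0]]])

```text
time_s: 9.13
ee_pos: [470.2, -310.2, 165.3]
ee_rot: [179.9, -0.2, -22.3]
force: [-0.4, 0.2, 0.1]
gripper_width: 77.9
gripper_force: 0.0
```

```bash
python3 - <<'E'
from h import *;from ang import ang
a=grab_frame('top');cv2.imwrite('pics/top3f.png',a);ang(a,0)
w=grab_frame('wrist');c=cam('wrist');cv2.imwrite('pics/w3.png',w)
hsv=cv2.cvtColor(w,cv2.COLOR_BGR2HSV)
m=cv2.inRange(hsv,(105,120,40),(125,255,255))
q=max(cv2.findContours(m,cv2.RETR_EXTERNAL,cv2.CHAIN_APPROX_NONE)[0],key=cv2.contourArea)[:,0].astype(float)
print(q.min(0),q.max(0));R=cv2.minAreaRect(ray('wrist',q,50,c)[:,:2].astype(np.float32));print('blue',R)
s=state();print(s['ee_pos'],s['ee_rot'],s['gripper_width'])
E
```

```text
pegs c [587.1 -84.9] yaw -9.01 R 102.0 res 0.19
pointer dist 127.0 yaw -7.27
tray ((584.326416015625, -87.21066284179688), (87.96607971191406, 122.23020935058594), 80.87664794921875)
label [528.9 -75.3] yaw -9.34
[248. 131.] [335. 262.]
blue ((468.02642822265625, -311.2514343261719), (66.08361053466797, 107.01695251464844), 67.7652587890625)
[ 470.01826826 -306.60686234  164.95719001] [-1.79993457e+02 -7.37796307e-02 -2.21956067e+01] 85.48664648373688
```

move_arm(motion=[[0,[0.46,0.84,0],[0,0,0.83]],[0,[0.46,0.84,0],[0,0,0.83]],[0,[0.46,0.84,0],[0,0,0.83]],[0,[0.46,0.84,0],[0,0,0.83]],[0,[0.46,0.84,0],[0,0,0]],[0,[0.46,0.84,0],[0,0,0]],[0,[0,0,-0.4],[0,0,0]],[0,[0,0,-0.7],[0,0,0]],[0,[0,0,-1],[0,0,0]],[0,[0,0,-1],[0,0,0]],[0,[0,0,-1],[0,0,0]],[0,[0,0,-0.7],[0,0,0]],[0,[0,0,-0.3],[0,0,0]],[0,[0,0,0],[0,0,0]],[0,[0,0,0],[0,0,0]],[0,[0,0,0],[0,0,0]],[0,[0,0,0],[0,0,0]]])

```text
time_s: 10.65
ee_pos: [540.2, -180.0, 38.4]
ee_rot: [180.0, -0.2, -8.8]
force: [0.6, -0.1, -0.6]
gripper_width: 0.4
gripper_force: 0.0
```

```bash
cat > pk.py <<'E'
from h import *;from pegs import *
a=grab_frame('top');c=cam('top');v=a.max(2);C=np.array([587.05,-84.85])
for q in cv2.findContours(((v<95)*255).astype(np.uint8),cv2.RETR_EXTERNAL,cv2.CHAIN_APPROX_NONE)[0]:
    if 6<cv2.contourArea(q)<20:
        b=q[:,0].mean(0).round().astype(int);x,y=b;w=np.clip(130.-v[y-7:y+8,x-7:x+8],0,None);yy,xx=np.mgrid[y-7:y+8,x-7:x+8]
        p=ray('top',((w*xx).sum()/w.sum(),(w*yy).sum()/w.sum()),43,c)[0,:2]-C;r=np.hypot(*p)
        if 95<r<109:
            th=np.degrees(np.arctan2(p[1],p[0]));print(th.round(1),r.round(1),'yaw',((th)%60-30).round(2))
s=state();print(s['ee_pos'].round(1),s['ee_rot'].round(1),s['force'].round(1))
E
python3 pk.py
```

```text
Traceback (most recent call last):
  File "pk.py", line 6, in <module>
    p=ray('top',((w*xx).sum()/w.sum(),(w*yy).sum()/w.sum()),43,c)[0,:2]-C;r=np.hypot(*p)
                  ~^~~
ValueError: operands could not be broadcast together with shapes (9,15) (15,15)
```

```bash
sed -i 's/if 6<cv2.contourArea(q)<20:/if 6<cv2.contourArea(q)<20 and abs(q[:,0,0].mean()-270)<70 and abs(q[:,0,1].mean()-205)<70:/' pk.py; python3 pk.py
```

```text
81.0 102.0 yaw -9.0
-42.2 102.1 yaw -12.22
21.0 102.0 yaw -9.03
[ 539.9 -179.9   38.1] [ 1.8e+02 -1.0e-01 -8.8e+00] [ 0.6 -0.1  0.1]
```

move_arm(motion=[[0,[0.2,-0.03,0],[0,0,0]],[0,[0.12,-0.02,0],[0,0,0]],[0,[0.06,-0.01,0],[0,0,0]],[0,[0,0,0],[0,0,0]],[0,[0,0,0],[0,0,0]],[0,[0,0,0],[0,0,0]]])

```text
time_s: 11.25
ee_pos: [548.7, -181.2, 36.9]
ee_rot: [180.0, 0.0, -8.8]
force: [-0.0, -0.1, -0.2]
gripper_width: 0.4
gripper_force: 0.0
```

```bash
python3 pk.py
```

```text
81.0 102.0 yaw -9.0
-43.3 104.5 yaw -13.29
21.0 102.0 yaw -9.04
[ 548.7 -181.2   36.9] [180.    0.   -8.8] [-0.3 -0.2 -0.4]
```

Now at the edge of contact; push in small steps.

move_arm(motion=[[0,[0.07,-0.01,0],[0,0,0]],[0,[0.07,-0.01,0],[0,0,0]],[0,[0,0,0],[0,0,0]],[0,[0,0,0],[0,0,0]]])

```text
time_s: 11.63
ee_pos: [551.8, -181.7, 36.8]
ee_rot: [180.0, 0.1, -8.8]
force: [-2.0, -1.4, -0.0]
gripper_width: 0.2
gripper_force: 1.1
```

```bash
python3 pk.py
```

```text
82.5 102.0 yaw -7.5
22.4 101.9 yaw -7.62
[ 551.8 -181.7   36.8] [ 1.8e+02  1.0e-01 -8.8e+00] [-2.4  0.1  0.1]
```

move_arm(motion=[[0,[0.02,0,0],[0,0,0]],[0,[0,0,0],[0,0,0]],[0,[-0.4,0.05,0],[0,0,0]],[0,[0,0,1],[0,0,0]],[0,[0,0,1],[0,0,0]],[0,[0,0,1],[0,0,0]],[0,[0,0,1],[0,0,0]],[91,[0,0,1],[0,0,0]],[91,[-0.52,-0.86,0],[0,0,-0.84]],[91,[-0.52,-0.86,0],[0,0,-0.84]],[91,[-0.52,-0.86,0],[0,0,-0.84]],[91,[-0.52,-0.86,0],[0,0,-0.84]],[91,[-0.52,-0.86,0],[0,0,0]],[91,[-0.52,-0.86,0],[0,0,0]],[91,[0,0,0],[0,0,0]],[91,[0,0,0],[0,0,0]],[91,[0,0,0],[0,0,0]]])

```text
time_s: 13.1
ee_pos: [464.9, -309.1, 162.1]
ee_rot: [-180.0, -0.0, -22.3]
force: [0.3, 0.1, 0.2]
gripper_width: 63.9
gripper_force: 0.0
```

```bash
python3 - <<'E'
from h import *;from ang import ang
a=grab_frame('top');cv2.imwrite('pics/top4f.png',a);ang(a,0)
s=state();print(s['ee_pos'].round(1),s['ee_rot'].round(1),s['gripper_width'])
w=grab_frame('wrist');c=cam('wrist');cv2.imwrite('pics/w4.png',w)
print('cam',(-c[1].T@c[2]).round(0),c[1][2].round(2))
# expected blue rim corners projected into wrist pic
y=np.radians(-22.3);ct=np.array([464.1,-308.5]);R=np.array([[np.cos(y),-np.sin(y)],[np.sin(y),np.cos(y)]])
for z in(50,):
  for hx,hy in((53,34),(49,30)):
    p=proj('wrist',[[*(ct+R@np.array([i*hx,j*hy])),z] for i,j in((-1,-1),(1,-1),(1,1),(-1,1))],c);print(p.round(1).tolist())
    cv2.polylines(w,[p.round().astype(np.int32)],True,(0,255,255),1)
cv2.imwrite('pics/w4c.png',cv2.resize(w[100:300,190:410],None,fx=2.7,fy=2.7))
E
```

```text
pegs c [586.9 -84.9] yaw -7.33 R 102.0 res 0.2
pointer dist 126.9 yaw -7.22
tray ((584.3466186523438, -87.1144027709961), (87.53746795654297, 122.73664093017578), 82.60960388183594)
label [528.4 -78.4] yaw -6.34
[ 465.1 -308.8  162. ] [-180.    -0.   -22.2] 68.32319816099157
cam [ 538. -338.  332.] [-0.26  0.11 -0.96]
[[326.5, 264.0], [331.1, 133.4], [239.6, 133.2], [243.7, 263.9]]
[[321.7, 259.5], [325.5, 138.8], [245.2, 138.7], [248.5, 259.4]]
```

View pics/w4c.png

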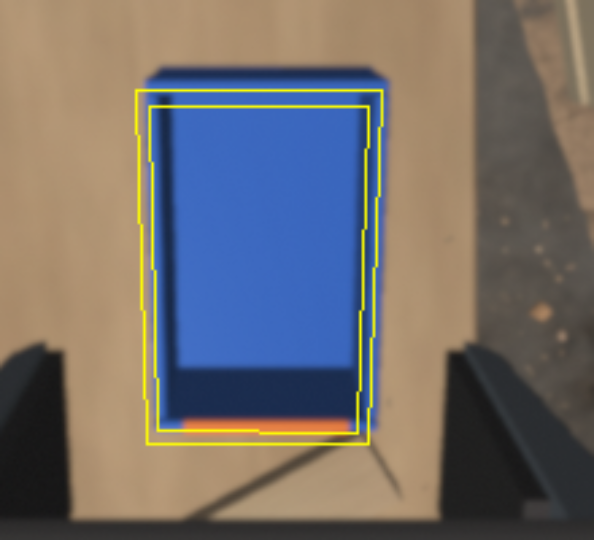

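The turntable now reads -7.3 against the pointer's -7.2, so it is aligned. In the wrist crop the blue rim sits about 3 px right of and 4 px above the predicted outline. That points to a wrist-camera bias, so I'll measure the nest from the same relative pose and let it cancel.

move_arm(motion=[[91,[0.54,0.99,0.14],[0,0,0.93]],[91,[0.54,0.99,0.14],[0,0,0.93]],[91,[0.54,0.99,0.14],[0,0,0.93]],[91,[0.54,0.99,0.14],[0,0,0.93]],[91,[0.54,0.99,0.14],[0,0,0]],[91,[0.54,0.99,0.14],[0,0,0]],[91,[0.54,0.99,0.14],[0,0,0]],[91,[0.54,0.99,0.14],[0,0,0]],[91,[0.54,0.99,0.14],[0,0,0]],[91,[0,0,0],[0,0,0]],[91,[0,0,0],[0,0,0]],[91,[0,0,0],[0,0,0]],[91,[0,0,0],[0,0,0]]])

```text
time_s: 14.28
ee_pos: [585.7, -87.0, 193.2]
ee_rot: [180.0, 0.0, -7.4]
force: [-0.2, -0.4, -0.5]
gripper_width: 91.0
gripper_force: 0.0
```

```bash
python3 - <<'E'
from h import *
s=state();p=s['ee_pos'];rt=s['ee_rot'];c=cam('wrist');w=grab_frame('wrist');cv2.imwrite('pics/w5.png',w);print(p.round(1),rt.round(1))
o=-c[1].T@c[2];y=np.radians(rt[2]);Rz=np.array([[np.cos(y),np.sin(y)],[-np.sin(y),np.cos(y)]]);print('cam in tool',Rz@(o-p)[:2],o[2]-p[2])
def lab(im):
    hsv=cv2.cvtColor(im,cv2.COLOR_BGR2HSV);m=cv2.inRange(hsv,(3,130,110),(16,255,255));m[:230]=0;m[290:]=0;m[:,:200]=0;m[:,380:]=0
    q=max(cv2.findContours(m,cv2.RETR_EXTERNAL,cv2.CHAIN_APPROX_NONE)[0],key=cv2.contourArea);M=cv2.moments(q);print(cv2.boundingRect(q));return M['m10']/M['m00'],M['m01']/M['m00']
# nest label in tool frame (z 81)
g=lab(w);P=ray('wrist',g,81,c)[0];print('nest label',np.round(g,1),P.round(1),'tool',(Rz@(P-p)[:2]).round(1))
# blue: same camera-in-tool geometry; use the current camera and a virtual plane 
g=lab(cv2.imread('pics/w4.png'));z=p[2]-(162.0-50);P=ray('wrist',g,z,c)[0];print('blue label',np.round(g,1),'tool',(Rz@(P-p)[:2]).round(1))
yn=np.radians(-7.3);ct=np.array([586.9,-84.9]);R=np.array([[np.cos(yn),-np.sin(yn)],[np.sin(yn),np.cos(yn)]])
for hx,hy in((60.5,41.5),(55.5,36.5)):
    q=proj('wrist',[[*(ct+R@np.array([i*hx,j*hy])),81] for i,j in((-1,-1),(1,-1),(1,1),(-1,1))],c);cv2.polylines(w,[q.round().astype(np.int32)],True,(0,255,255),1)
cv2.imwrite('pics/w5c.png',cv2.resize(w[100:300,190:410],None,fx=2.7,fy=2.7))
E
```

```text
[585.7 -87.  193.2] [180.    0.   -7.4]
cam in tool [79.01121519  0.23020013] 169.5329021227236
(247, 262, 72, 6)
nest label [282.5 264.5] [531.6 -78.3  81. ] tool [-54.7   1.7]
(259, 256, 60, 6)
blue label [288.9 258.1] tool [-48.9  -3.5]
```

View pics/w5c.png

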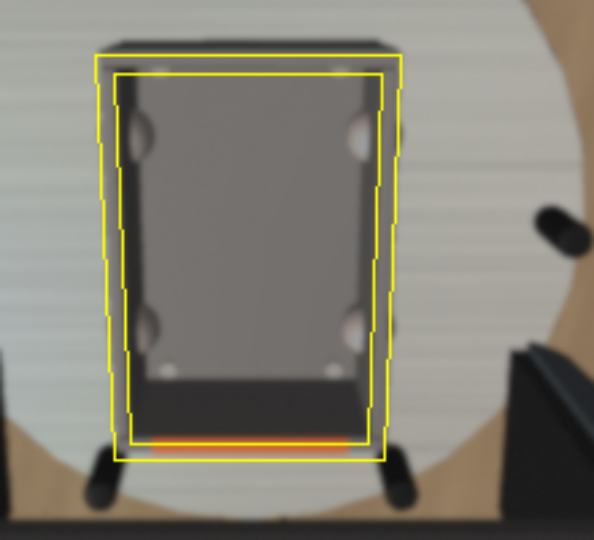

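Here the predicted outline matches the grey rim laterally, with the label at about (282,264) and all four clips visible. Relative to the same tool pose, the blue tray should be gripped at about (464,-312) and placed at about (587,-85.3).

move_arm(motion=[[91,[-0.54,-1,0],[0,0,-0.93]],[91,[-0.54,-1,0],[0,0,-0.93]],[91,[-0.54,-1,0],[0,0,-0.93]],[91,[-0.54,-1,0],[0,0,-0.93]],[91,[-0.54,-1,0],[0,0,0]],[91,[-0.54,-1,0],[0,0,0]],[91,[-0.54,-1,0],[0,0,0]],[91,[-0.54,-1,0],[0,0,0]],[91,[-0.54,-1,0],[0,0,0]],[91,[0,0,-1],[0,0,0]],[91,[0,0,-1],[0,0,0]],[91,[0,0,-1],[0,0,0]],[91,[0,0,-1],[0,0,0]],[91,[0,0,0],[0,0,0]],[91,[0,0,0],[0,0,0]],[91,[0,0,0],[0,0,0]]])

```text
time_s: 15.67
ee_pos: [465.2, -312.7, 94.8]
ee_rot: [180.0, -0.1, -22.3]
force: [0.3, -0.1, 1.2]
gripper_width: 90.6
gripper_force: 0.0
```

move_arm(motion=[[91,[-0.06,0.03,-0.84],[0,0,0]],[91,[0,0,-0.84],[0,0,0]],[91,[0,0,-0.6],[0,0,0]],[91,[0,0,-0.24],[0,0,0]],[91,[0,0,0],[0,0,0]],[60,[0,0,0],[0,0,0]],[60,[0,0,0],[0,0,0]],[60,[0,0,0],[0,0,0]],[60,[0,0,0],[0,0,0]],[60,[0,0,0],[0,0,0]],[60,[0,0,0],[0,0,0]],[60,[0,0,0],[0,0,0]]], grip_force=20)

```text
time_s: 16.67
ee_pos: [463.8, -311.5, 31.6]
ee_rot: [180.0, -0.1, -22.2]
force: [0.1, 0.7, 6.2]
gripper_width: 67.9
gripper_force: 20.0
```

move_arm(motion=[[60,[0,0,0.5],[0,0,0]],[60,[0,0,1],[0,0,0]],[60,[0,0,1],[0,0,0]],[60,[0,0,1],[0,0,0]],[60,[0,0,0.7],[0,0,0]],[60,[0.55,1,0],[0,0,0.93]],[60,[0.55,1,0],[0,0,0.93]],[60,[0.55,1,0],[0,0,0.93]],[60,[0.55,1,0],[0,0,0.93]],[60,[0.55,1,0],[0,0,0]],[60,[0.55,1,0],[0,0,0]],[60,[0.55,1,0],[0,0,0]],[60,[0.55,1,0],[0,0,0]],[60,[0.55,1,0],[0,0,0]],[60,[0,0,0],[0,0,0]],[60,[0,0,0],[0,0,0]],[60,[0,0,0],[0,0,0]]])

```text
time_s: 18.08
ee_pos: [586.2, -86.1, 134.9]
ee_rot: [180.0, 0.1, -7.3]
force: [-1.0, 1.0, -2.3]
gripper_width: 67.9
gripper_force: 20.0
```

```bash
python3 - <<'E'
from h import *
s=state();p=s['ee_pos'];rt=s['ee_rot'];c=cam('wrist');w=grab_frame('wrist');cv2.imwrite('pics/w6.png',w);print(p.round(1),rt.round(1),s['gripper_width'],s['force'].round(1))
y=np.radians(rt[2]);Rz=np.array([[np.cos(y),np.sin(y)],[-np.sin(y),np.cos(y)]])
hsv=cv2.cvtColor(w,cv2.COLOR_BGR2HSV);m=cv2.inRange(hsv,(3,130,110),(16,255,255))
for q in cv2.findContours(m,cv2.RETR_EXTERNAL,cv2.CHAIN_APPROX_NONE)[0]:
    if cv2.contourArea(q)>80:
        M=cv2.moments(q);g=(M['m10']/M['m00'],M['m01']/M['m00'])
        for z in(p[2]+18.4,81):
            P=ray('wrist',g,z,c)[0];print(cv2.boundingRect(q),z.__round__(1),'tool',(Rz@(P-p)[:2]).round(1))
t=grab_frame('scene');cv2.imwrite('pics/s6.png',t)
cv2.imwrite('pics/c6.png',np.hstack([cv2.resize(w[60:360,130:430],(400,400)),cv2.resize(t[120:300,190:370],(400,400))]))
E
```

```text
[586.2 -86.1 134.9] [ 1.8e+02  1.0e-01 -7.3e+00] 67.9426654758112 [-1.   1.  -2.3]
(522, 0, 38, 86) 153.3 tool [ 96.4 -97.6]
(522, 0, 38, 86) 81 tool [ 104.6 -144.4]
```

View pics/c6.png

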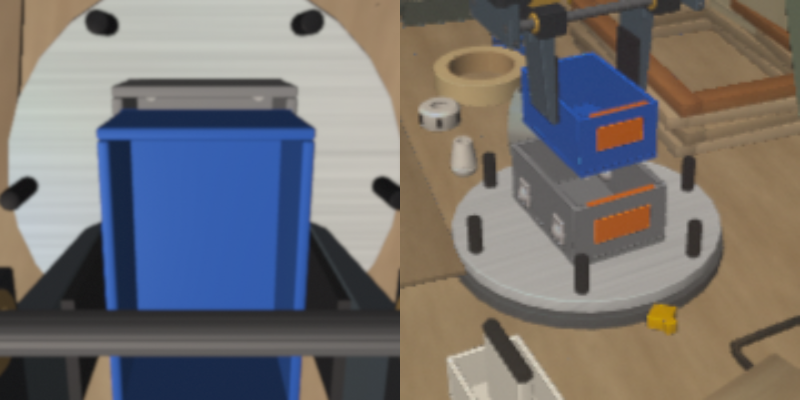

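The blue tray hangs level, label end matching the nest's label, laterally centred over the grey tray. Lower it slowly.

move_arm(motion=[[60,[0.04,0.03,-0.3],[0,0,0]],[60,[0,0,-0.3],[0,0,0]],[60,[0,0,-0.2],[0,0,0]],[60,[0,0,-0.2],[0,0,0]],[60,[0,0,-0.2],[0,0,0]],[60,[0,0,0],[0,0,0]],[60,[0,0,0],[0,0,0]]])

```text
time_s: 18.77
ee_pos: [587.8, -85.2, 105.0]
ee_rot: [180.0, 0.0, -7.4]
force: [0.6, -0.0, -1.1]
gripper_width: 68.0
gripper_force: 20.0
```

move_arm(motion=[[60,[0,0,-0.2],[0,0,0]],[60,[0,0,-0.2],[0,0,0]],[60,[0,0,-0.2],[0,0,0]],[60,[0,0,-0.14],[0,0,0]],[60,[0,0,0],[0,0,0]],[60,[0,0,0],[0,0,0]]])

```text
time_s: 19.27
ee_pos: [587.8, -85.2, 86.6]
ee_rot: [180.0, 0.0, -7.4]
force: [0.1, -0.1, -1.9]
gripper_width: 67.8
gripper_force: 20.0
```

move_arm(motion=[[60,[0,0,-0.06],[0,0,0]],[60,[0,0,0],[0,0,0]],[60,[0,0,0],[0,0,0]]])

```text
time_s: 19.52
ee_pos: [588.0, -85.3, 85.6]
ee_rot: [180.0, -0.0, -7.4]
force: [-0.0, -0.3, -1.6]
gripper_width: 67.8
gripper_force: 20.0
```

move_arm(motion=[[85,[0,0,0],[0,0,0]],[85,[0,0,0],[0,0,0]],[85,[0,0,0],[0,0,0]],[85,[0,0,0],[0,0,0]],[85,[0,0,0],[0,0,0]],[85,[0,0,1],[0,0,0]],[85,[0,0,1],[0,0,0]],[0,[0,0,0],[0,0,0]],[0,[0,0,0],[0,0,0]],[0,[0,0,0],[0,0,0]],[0,[0,0,0],[0,0,0]],[0,[0,0,0],[0,0,0]],[0,[0,0,0],[0,0,0]],[0,[0,0,0],[0,0,0]],[0,[0,0,0],[0,0,0]],[0,[0,0,0],[0,0,0]],[0,[0,0,0],[0,0,0]]])

```text
time_s: 20.93
ee_pos: [588.0, -85.2, 135.4]
ee_rot: [180.0, 0.0, -7.4]
force: [0.3, -1.5, 1.1]
gripper_width: 21.5
gripper_force: 0.0
```

```bash
python3 - <<'E'
from h import *
w=grab_frame('wrist');t=grab_frame('scene');print({k:np.round(v,1) for k,v in state().items() if k in('ee_pos','gripper_width','force')})
cv2.imwrite('pics/w7.png',w);cv2.imwrite('pics/c7.png',np.hstack([cv2.resize(w[60:360,130:430],(400,400)),cv2.resize(t[120:300,190:370],(400,400))]))
E
```

```text
{'ee_pos': array([588. , -85.2, 135.5]), 'force': array([-0.1,  0.2,  0.3]), 'gripper_width': np.float64(13.1)}
```

View pics/c7.png

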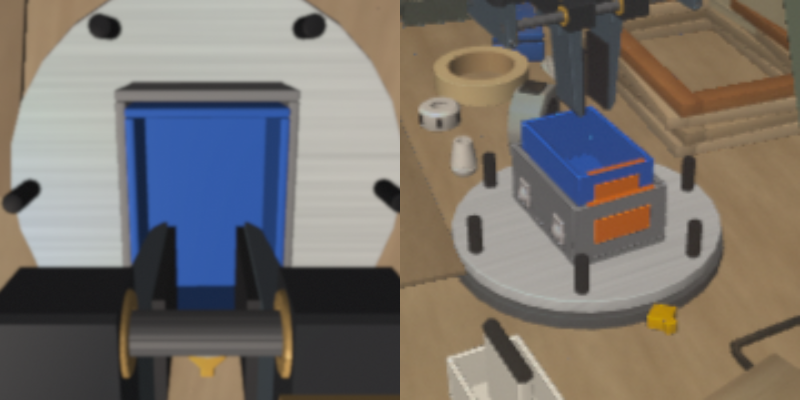

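The blue tray sits level in the nest and proud on the clips, with both labels at the pointer end. Press at the middle with closed fingers.

move_arm(motion=[[0,[-0.04,0,0],[0,0,0]],[0,[0,0,0],[0,0,0]],[0,[0,0,-0.7],[0,0,0]],[0,[0,0,-0.8],[0,0,0]],[0,[0,0,-0.7],[0,0,0]],[0,[0,0,-0.5],[0,0,0]],[0,[0,0,-0.2],[0,0,0]],[0,[0,0,0],[0,0,0]],[0,[0,0,0],[0,0,0]]])

```text
time_s: 21.78
ee_pos: [587.3, -85.3, 63.4]
ee_rot: [180.0, -0.0, -7.4]
force: [-0.1, 0.3, -0.0]
gripper_width: 0.5
gripper_force: 0.0
```

move_arm(motion=[[0,[0,0,-0.1],[0,0,0]],[0,[0,0,-0.1],[0,0,0]],[0,[0,0,0],[0,0,0]]])

```text
time_s: 22.03
ee_pos: [587.1, -85.2, 58.2]
ee_rot: [180.0, -0.0, -7.4]
force: [0.0, -0.4, 0.1]
gripper_width: -0.1
gripper_force: 0.0
```

move_arm(motion=[[0,[0,0,-0.05],[0,0,0]],[0,[0,0,-0.05],[0,0,0]],[0,[0,0,0],[0,0,0]]])

```text
time_s: 22.28
ee_pos: [587.3, -85.2, 56.0]
ee_rot: [-180.0, -0.1, -7.4]
force: [-0.9, 1.6, 2.9]
gripper_width: 0.6
gripper_force: 1.5
```

move_arm(motion=[[0,[0,0,-0.04],[0,0,0]],[0,[0,0,-0.04],[0,0,0]],[0,[0,0,0],[0,0,0]]])

```text
time_s: 22.53
ee_pos: [587.4, -84.9, 54.1]
ee_rot: [-180.0, -0.1, -7.4]
force: [0.0, 1.9, 4.5]
gripper_width: 0.8
gripper_force: 2.1
```

move_arm(motion=[[0,[0,0,-0.06],[0,0,0]],[0,[0,0,-0.06],[0,0,0]],[0,[0,0,0],[0,0,0]]])

```text
time_s: 22.78
ee_pos: [587.6, -84.4, 51.1]
ee_rot: [-179.9, -0.1, -7.4]
force: [-0.5, 3.7, 5.5]
gripper_width: 0.3
gripper_force: 2.2
```

move_arm(motion=[[0,[0,0,-0.06],[0,0,0]],[0,[0,0,-0.06],[0,0,0]],[0,[0,0,0],[0,0,0]]])

```text
time_s: 23.03
ee_pos: [587.9, -84.4, 48.5]
ee_rot: [-179.9, -0.1, -7.4]
force: [-0.2, 2.4, 5.6]
gripper_width: 0.5
gripper_force: 2.7
```

move_arm(motion=[[0,[0,0,-0.08],[0,0,0]],[0,[0,0,-0.08],[0,0,0]],[0,[0,0,0],[0,0,0]]])

```text
time_s: 23.28
ee_pos: [587.9, -85.1, 44.2]
ee_rot: [-180.0, -0.1, -7.4]
force: [0.8, 0.1, 3.5]
gripper_width: 0.6
gripper_force: 1.6
```

```bash
python3 - <<'E'
from h import *
w=grab_frame('wrist');t=grab_frame('scene');s=state();print(s['force'],s['torque'],s['ee_pos'])
cv2.imwrite('pics/c8.png',np.hstack([cv2.resize(w[60:360,130:430],(400,400)),cv2.resize(t[120:300,190:370],(400,400))]))
E
```

```text
[0.98771276 1.3075926  4.1597505 ] [ 0.25646642 -0.1701741  -0.02447385] [587.83996649 -85.18929672  44.04100958]
```

View pics/c8.png

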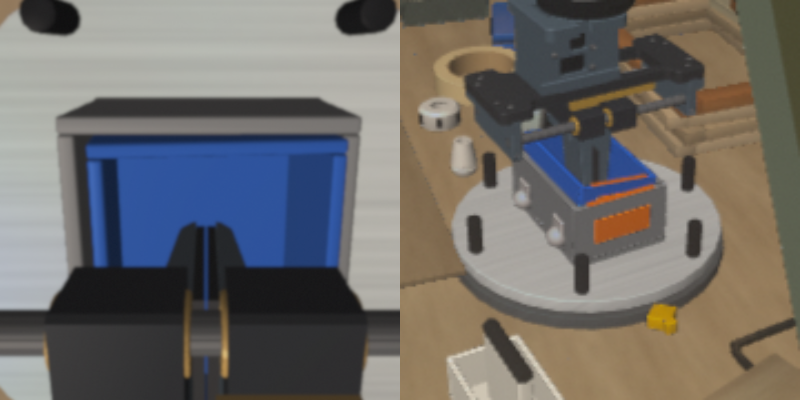

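It is going down, with the clips on the visible side pushed outward and only a few newtons of force. Continue to the floor at about 35 mm.

move_arm(motion=[[0,[0,0,-0.08],[0,0,0]],[0,[0,0,-0.08],[0,0,0]],[0,[0,0,-0.06],[0,0,0]],[0,[0,0,0],[0,0,0]]])

```text
time_s: 23.72
ee_pos: [587.6, -85.9, 38.1]
ee_rot: [179.9, -0.1, -7.4]
force: [0.9, -1.2, 3.6]
gripper_width: 0.7
gripper_force: 1.3
```

move_arm(motion=[[0,[0,0,-0.06],[0,0,0]],[0,[0,0,-0.06],[0,0,0]],[0,[0,0,0],[0,0,0]]])

```text
time_s: 23.97
ee_pos: [587.5, -85.7, 35.3]
ee_rot: [180.0, -0.1, -7.4]
force: [1.0, -1.4, 5.6]
gripper_width: 0.3
gripper_force: 2.3
```

move_arm(motion=[[0,[0,0,-0.05],[0,0,0]],[0,[0,0,-0.05],[0,0,0]],[0,[0,0,0],[0,0,0]]])

```text
time_s: 24.22
ee_pos: [587.5, -85.7, 35.2]
ee_rot: [180.0, -0.1, -7.4]
force: [-3.3, 0.3, 18.4]
gripper_width: -0.1
gripper_force: 9.6
```

move_arm(motion=[[0,[0,0,-0.06],[0,0,0]],[0,[0,0,0],[0,0,0]],[0,[0,0,0],[0,0,0]]])

```text
time_s: 24.47
ee_pos: [587.5, -85.7, 35.2]
ee_rot: [180.0, -0.2, -7.4]
force: [-6.1, 1.2, 27.9]
gripper_width: 0.2
gripper_force: 13.8
```

The fingers stop hard at 35.2 mm, which is where the blue floor should be when it is fully down. Lift, open, and measure the nested tray for the white one.

move_arm(motion=[[0,[0,0,0.2],[0,0,0]],[0,[0,0,0.8],[0,0,0]],[0,[0,0,1],[0,0,0]],[0,[0,0,1],[0,0,0]],[91,[0,0,1],[0,0,0]],[91,[0,0,1],[0,0,0]],[91,[0,0,1],[0,0,0]],[91,[0,0,0.4],[0,0,0]],[91,[0,0,0],[0,0,0]],[91,[0,0,0],[0,0,0]],[91,[0,0,0],[0,0,0]],[91,[0,0,0],[0,0,0]],[91,[0,0,0],[0,0,0]],[91,[0,0,0],[0,0,0]]])

```text
time_s: 25.63
ee_pos: [586.5, -85.2, 189.8]
ee_rot: [180.0, 0.1, -7.4]
force: [0.0, 0.1, 0.0]
gripper_width: 64.4
gripper_force: 0.0
```

```bash
cat > m.py <<'E'
from h import *
import sys
def meas(zr,name):
    s=state();p=s['ee_pos'];rt=s['ee_rot'];c=cam('wrist');w=grab_frame('wrist');cv2.imwrite(f'pics/{name}.png',w);print(p.round(1),rt.round(1),round(s['gripper_width'],1))
    y=np.radians(rt[2]);Rz=np.array([[np.cos(y),np.sin(y)],[-np.sin(y),np.cos(y)]])
    hsv=cv2.cvtColor(w,cv2.COLOR_BGR2HSV);T=lambda g,z:((ray('wrist',g,z,c)[:,:2]-p[:2])@Rz.T).round(1)
    m=cv2.inRange(hsv,(3,110,110),(16,255,255));m[:,:180]=0;m[:,400:]=0;m[:210]=0;m[300:]=0
    for q in cv2.findContours(m,cv2.RETR_EXTERNAL,cv2.CHAIN_APPROX_NONE)[0]:
        if cv2.contourArea(q)>40:
            M=cv2.moments(q);print('label',cv2.boundingRect(q),T((M['m10']/M['m00'],M['m01']/M['m00']),zr))
    return w,hsv,T
def rect(m,T,z,n):
    q=max(cv2.findContours(m,cv2.RETR_EXTERNAL,cv2.CHAIN_APPROX_NONE)[0],key=cv2.contourArea)[:,0].astype(float)
    P=T(q,z);print(n,cv2.minAreaRect(P.astype(np.float32)),'min',P.min(0),'max',P.max(0))
E
python3 - <<'E'
from m import *;from ang import ang
w,hsv,T=meas(81,'w9')
rect(cv2.inRange(hsv,(105,120,40),(125,255,255)),T,81,'blue')
a=grab_frame('top');cv2.imwrite('pics/top9.png',a)
E
```

```text
[586.5 -85.2 189.8] [ 1.8e+02  1.0e-01 -7.4e+00] 64.4
label (248, 264, 74, 6) [[-55.1   0.1]]
label (254, 254, 61, 7) [[-46.6   1. ]]
blue ((4.5, 0.9500007629394531), (67.9000015258789, 104.19999694824219), 90.0) min [-47.6 -33. ] max [56.6 34.9]
```

move_arm(motion=[[91,[-0.84,0.96,0],[0,0,0]],[91,[-0.84,0.96,0],[0,0,0]],[91,[-0.84,0.96,0],[0,0,0]],[91,[-0.84,0.96,0],[0,0,0]],[91,[-0.84,0.96,0],[0,0,0]],[91,[-0.84,0.96,0],[0,0,-0.1]],[91,[-0.84,0.96,0],[0,0,-0.1]],[91,[0,0,-0.9],[0,0,0]],[91,[0,0,-0.9],[0,0,0]],[91,[0,0,0],[0,0,0]],[91,[0,0,0],[0,0,0]],[91,[0,0,0],[0,0,0]]])

```text
time_s: 26.73
ee_pos: [440.9, 82.7, 146.9]
ee_rot: [-180.0, -0.1, -8.2]
force: [-0.4, -0.5, 0.6]
gripper_width: 90.8
gripper_force: 0.0
```

```bash
python3 - <<'E'
from m import *
w,hsv,T=meas(36,'w10')
m=cv2.inRange(hsv,(0,0,170),(180,50,255));m[:,:170]=0;m[:,420:]=0;m[310:]=0;m[:90]=0
rect(m,T,36,'white')
b=cv2.inRange(hsv,(0,0,0),(180,255,60));b[:,:235]=0;b[:,330:]=0;b[:110]=0;b[255:]=0
rect(b,T,70,'bar')
E
```

```text
[440.9  82.7 146.9] [-1.8e+02 -1.0e-01 -8.2e+00] 90.8
label (261, 252, 48, 6) [[-45.1   0.2]]
white ((-0.5485458374023438, 0.6021728515625), (54.585811614990234, 91.44903564453125), 89.83344268798828) min [-46.2 -26.7] max [45.1 28. ]
bar ((0.8499965667724609, 0.14999961853027344), (59.299991607666016, 10.699997901916504), 0.0) min [-28.8  -5.2] max [30.5  5.5]
```

move_arm(motion=[[60,[0,0,-0.8],[0,0,0]],[60,[0,0,-1],[0,0,0]],[60,[0,0,-1],[0,0,0]],[60,[0,0,-0.8],[0,0,0]],[60,[0,0,-0.44],[0,0,0]],[40,[0,0,0],[0,0,0]],[0,[0,0,0],[0,0,0]],[0,[0,0,0],[0,0,0]],[0,[0,0,0],[0,0,0]],[0,[0,0,0],[0,0,0]],[0,[0,0,0],[0,0,0]],[0,[0,0,0],[0,0,0]],[0,[0,0,0],[0,0,0]],[0,[0,0,0],[0,0,0]],[0,[0,0,0],[0,0,0]],[0,[0,0,0],[0,0,0]],[0,[0,0,0],[0,0,0]],[0,[0,0,0],[0,0,0]]], grip_force=25)

```text
time_s: 28.28
ee_pos: [440.1, 82.7, 45.3]
ee_rot: [180.0, -0.0, -8.2]
force: [-0.6, -1.5, 4.9]
gripper_width: 11.1
gripper_force: 25.0
```

move_arm(motion=[[0,[0,0,0.5],[0,0,0]],[0,[0,0,1],[0,0,0]],[0,[0,0,1],[0,0,0]],[0,[0,0,1],[0,0,0]],[0,[0,0,0.5],[0,0,0]],[0,[0.855,-0.957,0],[0,0,0.2]],[0,[0.855,-0.957,0],[0,0,0]],[0,[0.855,-0.957,0],[0,0,0]],[0,[0.855,-0.957,0],[0,0,0]],[0,[0.855,-0.957,0],[0,0,0]],[0,[0.855,-0.957,0],[0,0,0]],[0,[0.855,-0.957,0],[0,0,0]],[0,[0,0,0],[0,0,0]],[0,[0,0,0],[0,0,0]],[0,[0,0,0],[0,0,0]],[0,[0,0,0],[0,0,0]]])

```text
time_s: 29.62
ee_pos: [588.5, -83.8, 144.5]
ee_rot: [-180.0, 0.1, -7.3]
force: [0.2, 0.8, -1.1]
gripper_width: 11.1
gripper_force: 25.0
```

```bash
python3 - <<'E'
from h import *
s=state();p=s['ee_pos'];y=np.radians(s['ee_rot'][2]);c=cam('wrist');w=grab_frame('wrist');t=grab_frame('scene');cv2.imwrite('pics/w11.png',w);cv2.imwrite('pics/s11.png',t);print(p.round(1),s['ee_rot'].round(1),s['gripper_width'],s['force'].round(1))
Rz=np.array([[np.cos(y),np.sin(y)],[-np.sin(y),np.cos(y)]])
T=lambda g,z:((ray('wrist',g,z,c)[:,:2]-p[:2])@Rz.T).round(1)
hsv=cv2.cvtColor(w,cv2.COLOR_BGR2HSV)
b=cv2.inRange(hsv,(105,120,40),(125,255,255));b[300:]=0
wh=cv2.inRange(hsv,(0,0,185),(180,40,255))
# along the image columns near the middle: class runs
for x in(255,275,300,320):
    col=['B' if b[r,x] else 'W' if wh[r,x] else '.' for r in range(60,260)];out=[];st=0
    for i in range(1,200):
        if col[i]!=col[st]:out.append((col[st],60+st));st=i
    print(x,[o for o in out+[(col[st],60+st)]][:14])
for r in(130,150,170,190):
    row=['B' if b[r,x] else 'W' if wh[r,x] else '.' for x in range(180,400)];out=[];st=0
    for i in range(1,220):
        if row[i]!=row[st]:out.append((row[st],180+st));st=i
    print('r',r,out+[(row[st],180+st)])
E
```

```text
[588.5 -83.8 144.5] [-1.8e+02  1.0e-01 -7.3e+00] 11.087608994916895 [ 0.2  0.8 -1.1]
255 [('.', 60), ('B', 136), ('.', 154), ('W', 166), ('.', 230)]
275 [('.', 60), ('B', 136), ('.', 154), ('W', 166), ('.', 193)]
300 [('.', 60), ('B', 136), ('.', 154), ('W', 166), ('.', 229)]
320 [('.', 60), ('B', 136), ('.', 154), ('W', 166), ('.', 241)]
r 130 [('.', 180)]
r 150 [('.', 180), ('B', 232), ('.', 341)]
r 170 [('.', 180), ('W', 229), ('.', 340)]
r 190 [('.', 180), ('W', 230), ('.', 236), ('W', 245), ('.', 276), ('W', 294), ('.', 325), ('W', 332), ('.', 339)]
```

```bash
python3 - <<'E'
from h import *
s=state();p=s['ee_pos'];y=np.radians(s['ee_rot'][2]);c=cam('wrist')
Rz=np.array([[np.cos(y),np.sin(y)],[-np.sin(y),np.cos(y)]])
T=lambda g,z:((ray('wrist',g,z,c)[:,:2]-p[:2])@Rz.T).round(1).tolist()
print('blue sides',T([[232,150],[341,150]],81),'far rim top edge',T([[280,136]],81))
print('white sides',T([[229.,168],[340,168]],135.2),'far face top/rim',T([[280,154],[280,166]],135.2))
E
```

```text
blue sides [[46.2, 32.9], [46.2, -35.2]] far rim top edge [[54.9, 2.9]]
white sides [[45.1, 27.1], [45.1, -26.9]] far face top/rim [[51.9, 2.3], [46.1, 2.3]]
```

move_arm(motion=[[0,[0.07,-0.06,0],[0,0,0]],[0,[0,0,-0.3],[0,0,0]],[0,[0,0,-0.25],[0,0,0]],[0,[0,0,-0.2],[0,0,0]],[0,[0,0,-0.2],[0,0,0]],[0,[0,0,0],[0,0,0]],[0,[0,0,0],[0,0,0]]])

```text
time_s: 30.3
ee_pos: [591.1, -86.2, 120.6]
ee_rot: [180.0, 0.1, -7.4]
force: [0.2, 0.5, -1.1]
gripper_width: 11.4
gripper_force: 25.0
```

move_arm(motion=[[0,[-0.02,0.02,-0.2],[0,0,0]],[0,[0,0,-0.2],[0,0,0]],[0,[0,0,-0.2],[0,0,0]],[0,[0,0,-0.2],[0,0,0]],[0,[0,0,0],[0,0,0]],[0,[0,0,0],[0,0,0]]])

```text
time_s: 30.8
ee_pos: [590.6, -85.7, 100.7]
ee_rot: [180.0, 0.1, -7.4]
force: [-0.2, -1.2, -1.5]
gripper_width: 11.4
gripper_force: 25.0
```

move_arm(motion=[[0,[0,0,-0.2],[0,0,0]],[0,[0,0,-0.2],[0,0,0]],[0,[0,0,-0.2],[0,0,0]],[0,[0,0,-0.12],[0,0,0]],[0,[0,0,0],[0,0,0]],[0,[0,0,0],[0,0,0]]])

```text
time_s: 31.3
ee_pos: [590.7, -85.7, 82.9]
ee_rot: [180.0, 0.0, -7.4]
force: [0.3, 0.1, -1.0]
gripper_width: 11.6
gripper_force: 25.0
```

move_arm(motion=[[0,[0,0,-0.08],[0,0,0]],[0,[0,0,-0.04],[0,0,0]],[0,[0,0,0],[0,0,0]],[0,[0,0,0],[0,0,0]]])

```text
time_s: 31.63
ee_pos: [590.9, -85.7, 80.3]
ee_rot: [180.0, -0.0, -7.4]
force: [0.2, -0.1, -0.0]
gripper_width: 11.4
gripper_force: 25.0
```

Nearly touching; a hair more, then release to 26 mm, lift and move clear.

move_arm(motion=[[0,[0,0,-0.04],[0,0,0]],[0,[0,0,0],[0,0,0]],[0,[0,0,0],[0,0,0]]])

```text
time_s: 31.88
ee_pos: [590.9, -85.7, 80.3]
ee_rot: [180.0, -0.0, -7.4]
force: [-2.1, 0.6, 5.2]
gripper_width: 11.6
gripper_force: 25.0
```

move_arm(motion=[[26,[0,0,0],[0,0,0]],[26,[0,0,0],[0,0,0]],[26,[0,0,0],[0,0,0]],[26,[0,0,0],[0,0,0]],[26,[0,0,0.3],[0,0,0]],[26,[0,0,0.7],[0,0,0]],[26,[0,0,1],[0,0,0]],[26,[0,0,1],[0,0,0]],[26,[0,0,1],[0,0,0]],[26,[-0.3,-1,0],[0,0,0]],[26,[-0.3,-1,0],[0,0,0]],[26,[-0.3,-1,0],[0,0,0]],[26,[-0.3,-1,0],[0,0,0]],[26,[-0.3,-1,0],[0,0,0]],[26,[-0.3,-1,0],[0,0,0]],[26,[-0.3,-1,0],[0,0,0]],[26,[-0.3,-1,0],[0,0,0]],[26,[0,0,0],[0,0,0]],[26,[0,0,0],[0,0,0]]])

```text
time_s: 33.47
ee_pos: [530.5, -286.7, 179.5]
ee_rot: [-180.0, -0.0, -7.5]
force: [0.1, 0.4, -0.1]
gripper_width: 26.0
gripper_force: 0.0
```

```bash
python3 - <<'E'
from h import *;from ang import ang
s=state();print(s['ee_pos'].round(1),s['gripper_width'])
a=grab_frame('top');t=grab_frame('scene');cv2.imwrite('pics/top12.png',a)
try: ang(a,0)
except Exception as e: print(e)
c=cam('scene');y=np.radians(-7.3);R=np.array([[np.cos(y),-np.sin(y)],[np.sin(y),np.cos(y)]]);C=np.array([587,-85.])
# expected bar-top ends at z=107 when white fully down
print('bar exp',proj('scene',[[*(C+R@np.array([x,0])),107] for x in(-30,30)],c).round(1))
cv2.imwrite('pics/c12.png',np.hstack([cv2.resize(a[150:290,200:340],(400,400),interpolation=3),cv2.resize(t[150:290,200:340],(400,400),interpolation=3)]))
E
```

```text
[ 530.5 -286.7  179.5] 26.022995860142068
pegs c [586.9 -84.9] yaw -7.33 R 102.0 res 0.21
pointer dist 126.7 yaw -7.24
tray ((584.107421875, -88.45027923583984), (90.19952392578125, 123.24932098388672), 83.21809387207031)
label [534.2 -78. ] yaw -7.43
bar exp [[280.2 187.7]
 [264.7 173.6]]
```

View pics/c12.png

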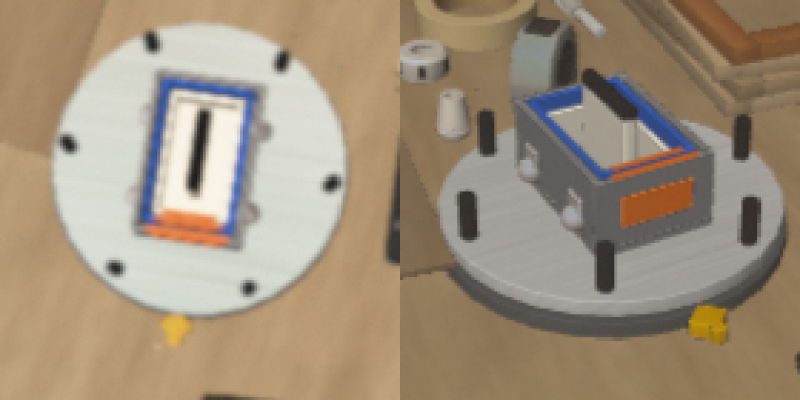

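The final view shows all three trays nested, with the blue rim flush with the grey one. The white tray's bar ends are at about (265,176) and (281,189), close to the fully-down prediction, and all the labels face the pointer. Handing in.

```bash
python3 -c "
from workcell import *
print(job_done())"
```

```text
the job is handed in; nothing more can be done
None
```

The job is handed in: the stand faces the pointer to within about 0.1°, the blue tray is pressed fully down into the grey one (28 N at most, reached only once it was on the floor), and the white tray is lowered into the blue one, all labels at the pointer end. I did not touch the tape measure, collet or hex key, and the clock stood at about 33.5 s.

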